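# Set the boom magnifier over the sample

## Robot

A 6-joint arm with a two-finger parallel gripper is mounted at the origin on a cart in front of the work surface, level with it; the furniture and walls round the work are solid. World frame = base frame: x ahead of the robot, y to its left, z up, the work surface at z = 0. Lengths are in mm, angles in rad, forces in N, time in s.
With the tool pointing down it reaches from about 400 to 925 mm from the base axis. Payload 12.5 kg.
Tool frame: the origin (TCP) lies on the front face of the gripper's body, between the roots of the fingers; the fingertips stand 78 mm ahead of it and the grasp point (between the pads) lies 59 mm ahead of it (env.nose_length is the distance from the TCP to the fingertips, in mm); z points along the fingers, y is the line along which they close (so a half turn about z gives the same grasp; the last joint's range is limited). The gripper opens to 95 mm and grips with 3 to 60 N. Pads are 20 mm wide; open, the fingers measure 119 mm over their backs; the gripper's body (75 mm by 180 mm) begins 59 mm behind the grasp point.
Start: joints at [-1.356, 0.491, 1.559, -0, 1.092, -0.106], TCP at [197.1, -593.118, 292.261] pointing down, gripper open.
Joint ranges: [-3.1, 3.1], [-0.84, 2.19], [0.05, 2.79], [-1.13, 4.28], [0.06, 2.93], [-2.69, 2.69]. Speed limits (rad/s): [2.22, 2.22, 2.79, 3.14, 3.14, 3.14].

## Interface

Orientations are given as [roll, pitch, yaw] about the fixed x, y, z axes, in that order (R = Rz(yaw) Ry(pitch) Rx(roll)).
In Python, from cell import env gives the robot as it stands.
- The arm moves only by the tool jog_arm, never from a script. Its argument "motion" is a list of rows, each a list of 7 numbers: the turn, a rotation vector about the tool's x, y, z in degrees, then the shift along the tool's x, y, z in mm, then the finger opening in mm, from 0 to 95.1. In form: [[wx, wy, wz, x, y, z, hand], ...]. A call has 1 to 10 rows; each row shifts and turns the commanded pose from where the row before left it, along the tool's axes as they then stand; what a row does not reach is not made up. A row lasts 1/8 s, in which the tool goes at most 62.5 mm and 10.7 degrees, less where a joint would pass 70% of its speed; a pose out of reach is approached as far as the arm can. A call is refused whole if a number of a shift passes 62.5 or a number of a turn 10.7, either way. A call with a gripper value outside its range is refused whole. The fingers move at their own pace and stop on an object; the grip force is fixed at half the most. Time passes only in rows, so rows that do not move let the fingers close. It gives the time, the measured TCP pose, the force, the opening and the grip force at its end, in the units of the state.
- env.state(): the state, without advancing time (a new reading comes with each control period).
- env.read_camera(name): name is "scene" or "top"; returns a dict with "color" (384x512x3 uint8, red, green, blue), "z_map" (384x512 float32, mm along the optical axis (not along the pixel's ray), 0 where there is no reading), "camera_matrix" (3x3 intrinsics, pixels), "k1" (the pictures are not rectified: a ray, as slopes to the right and down, at radius r is drawn at 1 + k1 r^2 times it, then the intrinsics apply), "world_to_cam" (4x4, takes a point from world to camera coordinates). Camera axes: x right, y up, looking along -z (the intrinsics and any distortion apply to the point x, -y, -z); pixel columns grow to the right and rows downward; lengths in mm; the calibration is good to about 2 mm. A picture is of the moment at which its call begins.
- env.job_done(): hands the job in; it is judged then, once.
Trained networks look in the newest picture that a camera, given by its name, has taken for a name from the list of things; names that differ only in an ending like _2 or _b are one class to them, and where a whole thing is asked for, a point or a joint stands for the part that bears it (a point fixed in the world has none). Each returns a list of dicts, best first, with "score" (0 to 1); they miss things now and then, are a little off and sometimes report something else, mostly with a low value. They report only what shows in the picture. A call takes as long as a camera call. They do not tell look-alikes from the thing itself.
- env.recognise(camera, thing): "location" ([column, row] in pixels, amid what is visible of it).
The state is a dict: "t": time; "joints": joint angles; "qvel": joint speeds; "tau": joint torques, N m; "eef_pos": TCP position; "tcp_rot": TCP orientation; "ft_force": force on the tool from outside, world axes, zero at the start; "moment": the same for the moment, N m; "opening": opening from 0.0 (shut) to 1.0 (fully open); "grip_force": force on a finger pad.
Only numpy, scipy, OpenCV 4.12 (cv2) and the standard library are available. Lean on these libraries where they do the work, as an engineer would, in place of code of your own. Each camera call takes 0.05 s, during which the arm holds its last target. There are 200 camera calls.

## Task

Move the magnifier so that its lens stands over the weighing boat that holds the brown sample. The lens is on a telescoping boom locked by a spring snap button: press the button in flush, slide the outer tube one hole along, out or in as needed, let the button snap out fully through that hole and let go. Leave both boats and everything else on the bench where they are.

Things in the scene. Friction and masses are not known exactly. Their poses are not given: they have to be found in the camera images.
- stand: Fixed boom stand: grey base 110 x 140 mm, 20 mm steel post, black clamp head 42 mm wide; top at 202 mm. Origin on the bench on the post's axis, z up. From the head a level telescoping boom runs along the stand's -y (to the robot's right; yaw at most 0.2 rad), its axis on x = 0, z = 170 mm. An 18 mm square inner tube is fixed to the head; the outer tube slides over it.
- boom (a joint): Travel (m) of the sliding outer tube (dark grey, 24 mm square, 2 mm wall, level), + = drawn out from the post, along the stand's -y. Three 11.5 mm holes, 40 mm apart, are in its front (the stand's -x side, facing the robot). Start 0: button through the middle hole; the others meet it at +0.040 and -0.040. Stops at 0.047 each way. Friction 1.5 N plus 8 N per m/s; locked, it has about 1 mm of play.
- snap_button (a joint): How far (m) the snap button is pressed in, towards the stand's +x: 0 = out, 0.005 = flush with the tube, 0.007 = under the tube wall, as while sliding between holes; stop at 0.0085. Spring 2.7 N at 0, 5 N when flush. Once it is flush, moving the tube (about 5 to 12 N) lets the hole's edge push its domed end under the wall; it springs out by itself in the next hole.
- button_axis (a point): Point fixed to the stand where the snap button's axis meets the tube's front face: 170 mm above the bench, 130 mm from the post's axis (axes as the stand's). The button, a 10 mm steel pin with a domed end, stands 5 mm out of the face towards -x. It stays here; the tube moves past it. Fingers pinching the tube across its width here, from above, press it in.
- boom_mid_hole (a point): Centre of the tube's middle hole, on its front face; moves with the tube (axes as the stand's). The tube reaches 58 mm from it on the post side, ending in a black collar 8 mm long and 29 mm square, and 102 mm on the lens side.
- lens_centre (a point): Centre of the magnifier's lens, on the boom's axis beyond the tube's free end, 180 mm from the middle hole along the boom: glass, level, in a black rim 100 mm across and 14 mm thick, 170 mm above the bench; it moves with the tube.
- boat_a: White square weighing boat 64 x 64 x 15 mm with a brown sample in it, loose on the bench; origin at the centre of its underside. It and the empty boat stand one on each side of the point below the lens, each about 40 mm from it along the boom; which is which varies.
- boat_b: White square weighing boat 68 x 68 x 16 mm, empty, loose on the bench; origin at the centre of its underside.
- sample_pot: Bystander: sample pot with a screw cap, 48 mm wide, 61 mm high, loose on the bench behind the boom; origin at the centre of its underside.
- tape_roll: Bystander: roll of masking tape 96 mm across, 25 mm high, loose on the bench in front of the boom; origin at the centre of its underside.
Mind the look-alikes: they are no part of the job. Leave any red or turquoise look-alike of the boat_a alone.

How it is judged (in metres and radians):
On the way:
1. the snap button is pressed in flush with the tube (value of joint snap_button above 0.0045 m), for 0.1 s.
At the end, for the whole second after the job is handed in: Lens centre within 15 mm, seen from above, of the centre of the boat with the sample; tube one hole along (within 2.5 mm), snap button out through that hole (pressed in by less than 1 mm). Boats within 10 mm, pot and tape within 15 mm of where they stood (horizontal distance between lens_centre and boat_a below 0.015 m and (value of joint boom between 0.0375 and 0.0425 m or value of joint boom between -0.0425 and -0.0375 m) and value of joint snap_button below 0.001 m and distance of each of boat_a, boat_b from where it was at the start of the episode below 0.01 m and distance of each of sample_pot, tape_roll from where it was at the start of the episode below 0.015 m); the robot touches nothing.
It fails at once if a weighing boat is pushed away (more than 15 mm) (distance of any of boat_a, boat_b from where it was at the start of the episode above 0.015 m).
It also fails if it takes over 32 s, if anything falls off the work surface, if the arm or the gripper's body presses on something with over 40 N, if the wrist force passes 120 N, or if a joint passes its speed limit or range.

## Working session

There is one attempt and no reset: what is moved stays moved. The work goes in short steps, Python scripts to look and compute and a tool call to move; the robot and the scene stay as the last step left them, time stands still between calls to the robot, and variables do not carry over. Pictures are saved under pics/ and viewed, at most 10 in all, crops included, and the job is handed in when it is done.

Besides the shell and the picture viewer there is one more tool, called after "Call:" as name(argument=value, ...) on one line, values as JSON. jog_arm: Moves the arm, as the interface text tells. Its arguments: {"type":"object","properties":{"motion":{"type":"array"}},"required":["motion"]}

```bash
mkdir -p pics
cat > h.py <<'E'
from cell import env
import numpy as np, cv2
def shot(n,save=None):
    d=env.read_camera(n)
    if save: cv2.imwrite('pics/'+save,cv2.cvtColor(d['color'],cv2.COLOR_RGB2BGR))
    return d
def ray(d,u,v):
    K=d['camera_matrix'];p=np.array([(u-K[0,2])/K[0,0],(v-K[1,2])/K[1,1]]);s=p.copy()
    for _ in range(20): s=p/(1+d['k1']*(s@s))
    return s
def world(d,u,v,z=None,depth=None):
    """by depth map, or given depth, or intersect with plane z"""
    s=ray(d,u,v);T=np.linalg.inv(d['world_to_cam'])
    c=np.array([s[0],-s[1],-1])
    if z is not None:
        k=(z-T[2,3])/(T[:3,:3]@c)[2]
    else:
        k=depth or float(d['z_map'][int(round(v)),int(round(u))])
    return T[:3,:3]@(c*k)+T[:3,3]
E
python3 - <<'E'
from h import *
ds={n:shot(n,n+'1.png') for n in('scene','top')}
np.set_printoptions(precision=1,suppress=True)
for n,d in ds.items():
    T=np.linalg.inv(d['world_to_cam']);print(n,T[:3,3],d['k1'])
    for th in('stand','boom','snap_button','boom_mid_hole','lens_centre','boat_a','boat_b','sample_pot','tape_roll'):
        for r in env.recognise(n,th)[:3]:
            u,v=r['location'];print(n,th,round(r['score'],2),np.array([u,v]),world(d,u,v))
s=env.state();print(s['t'],s['eef_pos'],s['tcp_rot'])
E
```

```text
scene [ 23.6 433.  962.8] -0.010570070301152729
scene stand 0.75 [213.3 228.3] [610.7  84.   -2.6]
scene stand 0.15 [217.6 212.3] [613.   61.3  54.7]
scene boom 0.67 [278.1 188.1] [494.  -60.  175.9]
scene boom_mid_hole 0.76 [279.7 185.9] [499.5 -71.4 171.5]
scene lens_centre 0.96 [278.5 186.7] [494.3 -61.5 180.2]
scene boat_a 0.87 [177.  231.6] [665.1 175.2   6.5]
scene boat_a 0.84 [304.3 203.3] [ 499.7 -190.8   -1.3]
scene boat_a 0.78 [341.2 191.1] [ 457.6 -319.2   -2.4]
scene boat_b 0.87 [177.  231.6] [665.1 175.2   6.5]
scene boat_b 0.84 [304.3 203.3] [ 499.7 -190.8   -1.3]
scene boat_b 0.78 [341.2 191.1] [ 457.6 -319.2   -2.4]
scene sample_pot 0.44 [217.6 213.3] [608.8  64.3  56.7]
scene tape_roll 0.67 [266.7 242.9] [467.3  -1.9  -0.8]
top [ 429.2  -40.5 1131.9] -0.09971999068690571
top stand 0.75 [189.8 231.6] [510.   74.5 181. ]
top boom 0.65 [276.3 232.9] [ 510.3 -107.8  172.1]
top snap_button 0.3 [199.9 193.9] [611.4  67.9  58.8]
top snap_button 0.18 [277.  230.7] [ 514.9 -109.2  173.7]
top boom_mid_hole 0.59 [276.6 233.5] [ 508.9 -108.3  173.9]
top boom_mid_hole 0.57 [187.1 229.6] [514.6  80.9 176.5]
top lens_centre 0.64 [277.  232.5] [ 510.9 -109.   175.7]
top boat_a 0.8 [348.7 265.7] [ 444.7 -300.5    2.9]
top boat_a 0.79 [289.2 192.3] [ 627.6 -152.     5.1]
top boat_a 0.72 [257.2 246.2] [491.2 -72.4  -0.6]
top boat_b 0.8 [348.7 265.7] [ 444.7 -300.5    2.9]
top boat_b 0.79 [289.2 192.3] [ 627.6 -152.     5.1]
top boat_b 0.72 [257.2 246.2] [491.2 -72.4  -0.6]
top sample_pot 0.61 [201.2 195.4] [608.4  65.1  54.7]
top sample_pot 0.49 [184.3 229.4] [514.5  86.3 180.7]
top tape_roll 0.69 [213.4 248.8] [482.2  34.7  25.3]
top tape_roll 0.31 [274.8 232.7] [ 510.6 -104.5  173.8]
1.0 [ 197.1 -593.1  292.2] [3.1 0.  0.3]
```

View pics/scene1.png

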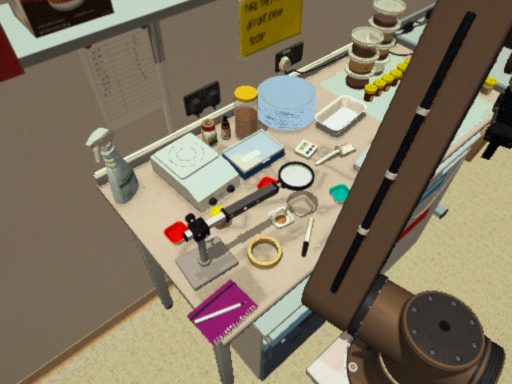

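View pics/top1.png

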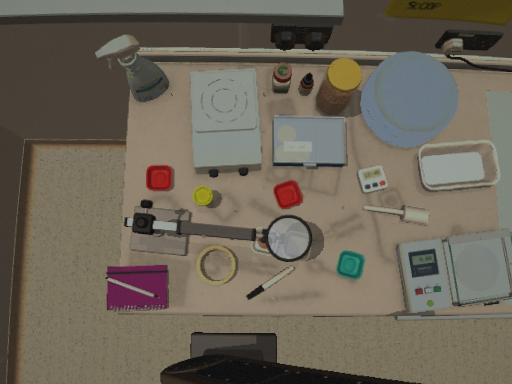

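The tube, lens and boats are all in view. The white boats are near scene (281,216) and (302,204). The red ones at top (159,178) and (288,194) and the turquoise one at (350,264) are look-alikes. I'll confirm the brown sample in a crop and fit the boom axis.

Run:
```python
from h import *
np.set_printoptions(precision=1,suppress=True)
d=shot('top');s=shot('scene')
a=cv2.resize(s['color'][170:250,180:340],(800,400),interpolation=cv2.INTER_CUBIC)
cv2.imwrite('pics/crop1.png',a[:,:,::-1])
b=cv2.resize(d['color'][190:290,120:320],(800,400),interpolation=cv2.INTER_CUBIC);cv2.imwrite('pics/crop2.png',b[:,:,::-1])
# world points from top depth near tube top z~182
P=[]
for v in range(205,265):
  for u in range(120,320):
    z=d['z_map'][v,u]
    if z>0: P.append(np.r_[world(d,u,v),u,v])
P=np.array(P)
t=P[(P[:,2]>172)&(P[:,2]<192)&(P[:,1]>-60)&(P[:,1]<25)]
print(len(t),'z',np.median(t[:,2]))
ed=[]
for lo in range(-60,25,5):
    q=t[(t[:,1]>=lo)&(t[:,1]<lo+5)]
    if len(q)>3: ed.append([lo+2.5,q[:,0].min(),q[:,0].max(),q[:,0].mean(),len(q)])
ed=np.array(ed);print(ed)
k=np.polyfit(t[:,1],t[:,0],1);print('axis x=k y+c',k,'yaw',-np.arctan(k[0]))
L=P[(P[:,2]>155)&(P[:,2]<200)&(P[:,1]<-80)]
print('lens y,x range',L[:,1].min(),L[:,1].max(),L[:,0].min(),L[:,0].max(),np.median(L[:,2]))
H=P[(P[:,2]>192)&(P[:,1]>40)]
print('head',len(H),H.min(0) if len(H) else 0,H.max(0) if len(H) else 0)
```

```text
474 z 181.0321419093541
[[-57.5 494.4 519.6 507.2  25. ]
 [-52.5 496.  519.3 507.7  24. ]
 [-47.5 496.2 519.3 507.7  36. ]
 [-42.5 496.4 519.3 507.6  24. ]
 [-37.5 497.9 519.1 508.   31. ]
 [-32.5 497.9 521.3 510.6  27. ]
 [-27.5 498.  521.3 509.5  24. ]
 [-22.5 498.  521.  509.4  36. ]
 [-17.5 498.4 521.  510.   23. ]
 [-12.5 499.7 523.1 510.6  26. ]
 [ -7.5 499.6 523.1 512.   34. ]
 [ -2.5 499.7 522.9 511.3  24. ]
 [  2.5 500.  522.7 511.3  32. ]
 [  7.5 501.5 524.9 513.9  26. ]
 [ 12.5 501.4 525.  513.2  24. ]
 [ 17.5 501.6 524.9 513.2  36. ]
 [ 22.5 503.6 524.7 514.1  22. ]]
axis x=k y+c [  0.1 511.9] yaw -0.08774475147974811
lens y,x range -181.46748998861 -81.45220113691619 451.1603979393874 548.9979206785006 173.03185206577223
head 96 [516.5 164.2 195.  136.  217. ] [537.6 185.3 204.1 146.  227. ]
```

View pics/crop1.png

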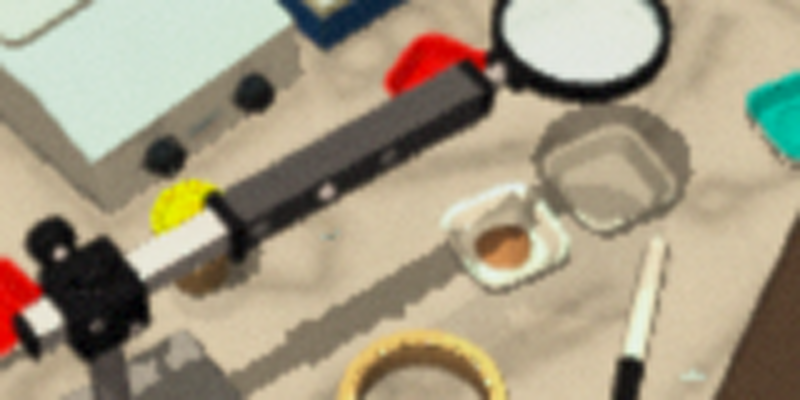

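View pics/crop2.png

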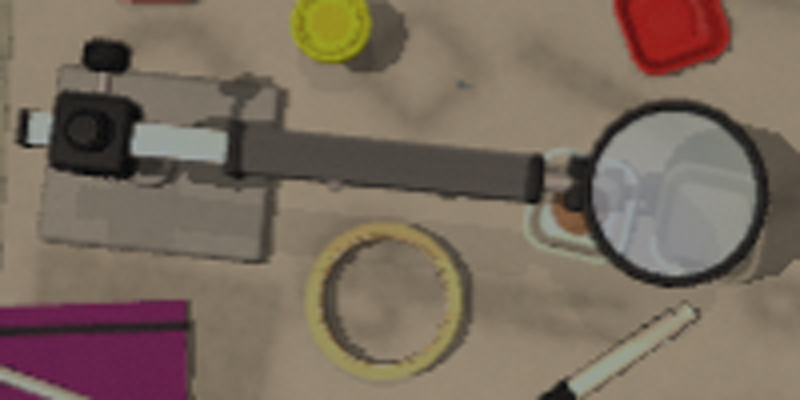

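The brown sample is in the white boat on the post side, at crop (505,240), which is scene (281,218). The empty boat is on the far side at scene (304,204). So the tube must slide in 40 mm, towards the post. The button shows at scene (245,208) and I'll check its position once.

Run:
```python
from h import *
d=shot('scene');t=shot('top')
# button tip on front plane: x~511.9+.088y-12-5
def frontpt(d,u,v):
    T=np.linalg.inv(d['world_to_cam']);s=ray(d,u,v);w=T[:3,:3]@np.array([s[0],-s[1],-1]);o=T[:3,3]
    k=(496.9+.088*o[1]-o[0])/(w[0]-.088*w[1]);return o+k*w
print(frontpt(d,180+326/5,170+190/5),world(d,281,218,z=5))
print(world(t,120+335/4,190+183/4,z=170))
s=env.state();print(s['t'],s['eef_pos'],s['tcp_rot'])
```

```text
[501.13108448  48.08050543 173.30827672] [502.61295783 -91.91358942   5.        ]
[502.57045923  45.97763975 170.        ]
1.2 [ 197.08245154 -593.1237563   292.23534969] [-3.14159227e+00  3.60560031e-05  3.20782226e-01]
```

Call:
jog_arm(motion=[[0,0,-9.5,0,0,0,95],[0,0,-9.5,0,0,0,95],[0,0,-9.5,0,0,0,95],[0,0,-9.5,0,0,0,95],[0,0,-9.5,0,0,0,95],[0,0,-9.5,0,0,0,95],[0,0,-9.5,0,0,0,95]])

```text
t: 2.08
eef_pos: [197.1, -593.1, 292.3]
tcp_rot: [3.142, 0.0, 1.487]
ft_force: [0.3, 0.6, -0.6]
opening: 1.0
grip_force: 0.0
```

Call:
jog_arm(motion=[[0,0,0,54,24,0,95],[0,0,0,54,24,0,95],[0,0,0,54,24,0,95],[0,0,0,54,24,0,95],[0,0,0,54,24,0,95],[0,0,0,54,24,0,95],[0,0,0,54,24,0,95],[0,0,0,54,24,0,95],[0,0,0,54,24,0,95],[0,0,0,54,24,0,95]])

```text
t: 3.32
eef_pos: [485.1, -74.9, 292.5]
tcp_rot: [3.141, 0.0, 1.481]
ft_force: [0.8, -1.0, -1.0]
opening: 0.996
grip_force: 0.0
```

Call:
jog_arm(motion=[[0,0,0,42,7,0,95],[0,0,0,42,7,0,95],[0,0,0,38,6,0,95],[0,0,0,2,0,0,95],[0,0,0,0,0,0,95]])

```text
t: 3.95
eef_pos: [515.2, 44.9, 292.2]
tcp_rot: [-3.141, 0.0, 1.482]
ft_force: [0.4, -0.6, -0.2]
opening: 0.997
grip_force: 0.0
```

Run:
```python
from h import *
d=shot('scene');s=env.state();print(s['t'],s['eef_pos'],s['tcp_rot'])
cv2.imwrite('pics/c3.png',cv2.resize(d['color'][150:250,180:320],(784,560),interpolation=cv2.INTER_CUBIC)[:,:,::-1])
```

```text
4.0 [515.16902911  44.48410959 292.21299242] [-3.14150769e+00  2.21984478e-04  1.48116018e+00]
```

View pics/c3.png

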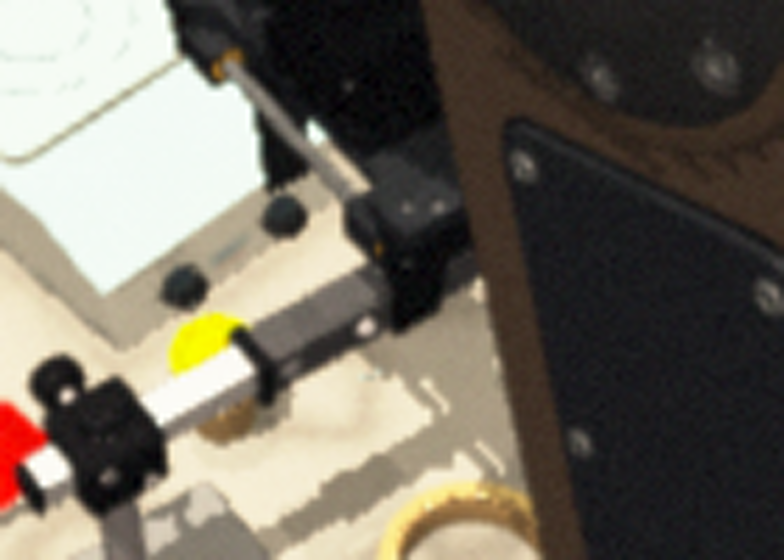

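The jaws straddle the tube beside the button, which shows at crop (367,327). I'll descend.

Call:
jog_arm(motion=[[0,0,0,2.5,0.5,20,95],[0,0,0,0,0,20,75],[0,0,0,0,0,20,55],[0,0,0,0,0,3,45],[0,0,0,0,0,0,45],[0,0,0,0,0,0,45]])

```text
t: 4.75
eef_pos: [516.3, 47.2, 230.0]
tcp_rot: [3.14, 0.0, 1.481]
ft_force: [0.0, -0.5, 0.1]
opening: 0.529
grip_force: 0.0
```

Run:
```python
from h import *
d=shot('scene');s=env.state();print(s['t'],s['eef_pos'],s['tcp_rot'],s['opening'])
cv2.imwrite('pics/c4.png',cv2.resize(d['color'][170:230,200:284],(784,560),interpolation=cv2.INTER_CUBIC)[:,:,::-1])
```

```text
4.8 [516.22677578  47.32006346 229.93701362] [3.14037240e+00 2.51745448e-05 1.48123389e+00] 0.5006337697388141
```

View pics/c4.png

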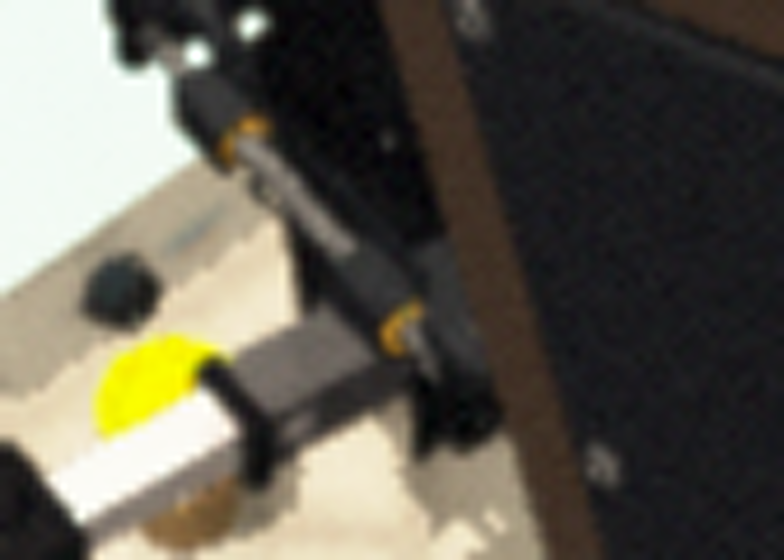

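The tube lies between the fingers and the front finger covers the button. I'll pinch.

Call:
jog_arm(motion=[[0,0,0,0,0,0,30],[0,0,0,0,0,0,15],[0,0,0,0,0,0,15],[0,0,0,0,0,0,15],[0,0,0,0,0,0,15],[0,0,0,0,0,0,15],[0,0,0,0,0,0,15]])

```text
t: 5.68
eef_pos: [516.2, 47.5, 229.3]
tcp_rot: [3.141, 0.0, 1.481]
ft_force: [2.5, 0.6, 0.3]
opening: 0.248
grip_force: 30.0
```

Opening is 23.6 mm, so the button is flush. Now slide in 40 mm.

Call:
jog_arm(motion=[[0,0,0,3,0,0,15],[0,0,0,4,0,0,15],[0,0,0,4,0,0,15],[0,0,0,5,0,0,15],[0,0,0,5,0,0,15],[0,0,0,5,0,0,15],[0,0,0,5,0,0,15],[0,0,0,4,0,0,15],[0,0,0,3,0,0,15],[0,0,0,2,0,0,15]])

```text
t: 6.92
eef_pos: [519.7, 87.5, 229.3]
tcp_rot: [3.141, 0.0, 1.482]
ft_force: [2.7, -2.3, 1.0]
opening: 0.248
grip_force: 30.0
```

Call:
jog_arm(motion=[[0,0,0,0,0,0,15],[0,0,0,0,0,0,15]])

```text
t: 7.18
eef_pos: [519.7, 87.4, 229.3]
tcp_rot: [3.141, -0.0, 1.481]
ft_force: [2.9, 1.4, 1.9]
opening: 0.25
grip_force: 30.0
```

Run:
```python
from h import *
d=shot('scene');s=env.state();print(s['t'],s['eef_pos'],s['ft_force'],s['opening'])
cv2.imwrite('pics/c5.png',cv2.resize(d['color'][160:240,190:302],(784,560),interpolation=cv2.INTER_CUBIC)[:,:,::-1])
t=shot('top')
P=np.array([world(t,u,v) for v in range(190,280) for u in range(225,330) if t['z_map'][v,u]>0])
L=P[(P[:,2]>155)&(P[:,2]<200)];L=L[L[:,1]<-60];print(L.min(0),L.max(0))
```

```text
7.225 [519.74698869  87.35835654 229.29610497] [3.1359001  1.37267933 1.47500985] 0.2545752301330078
[ 454.95252028 -141.05215365  165.60046698] [552.75689587 -60.11136413 180.44436548]
```

View pics/c5.png

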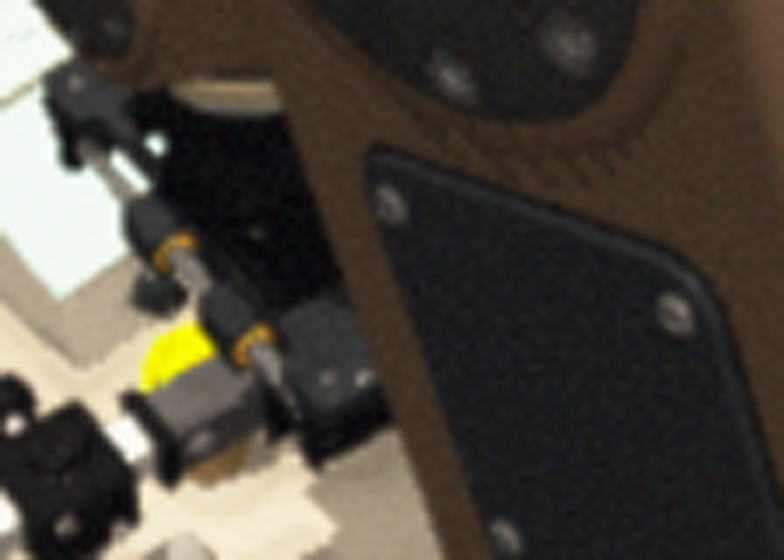

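The lens moved 40.4 mm (far edge from y -181.5 to -141.05). I'll release, lift, and check the button.

Call:
jog_arm(motion=[[0,0,0,0,0,0,50],[0,0,0,0,0,0,80],[0,0,0,0,0,0,80],[0,0,0,0,0,0,80],[0,0,0,0,0,-30,80],[0,0,0,0,0,-45,80],[0,0,0,0,0,-50,80],[0,0,0,-50,0,-10,80],[0,0,0,-55,0,0,80],[0,0,0,-55,0,0,80]])

```text
t: 8.52
eef_pos: [504.9, -73.4, 364.5]
tcp_rot: [3.141, 0.0, 1.482]
ft_force: [0.5, 0.5, 0.0]
opening: 0.838
grip_force: 0.0
```

Call:
jog_arm(motion=[[0,0,0,-55,-10,0,80],[0,0,0,-55,-10,0,80],[0,0,0,-55,-10,0,80],[0,0,0,-55,-10,0,80],[0,0,0,-55,-10,0,80],[0,0,0,0,0,0,80]])

```text
t: 9.28
eef_pos: [429.8, -344.4, 363.7]
tcp_rot: [-3.141, -0.0, 1.477]
ft_force: [-0.2, 1.2, -0.7]
opening: 0.841
grip_force: 0.0
```

Run:
```python
from h import *
d=shot('scene');s=env.state();print(s['t'],s['eef_pos'],s['ft_force'],s['opening'])
t=shot('top')
f=lambda im,r,c:cv2.resize(im[r:r+75,c:c+150],(800,300)if 0 else (600,300),interpolation=cv2.INTER_CUBIC)
cv2.imwrite('pics/c6.png',np.vstack([f(d['color'],170,190),f(t['color'],200,150)])[:,:,::-1])
P=np.array([world(t,u,v) for v in range(190,280) for u in range(225,330) if t['z_map'][v,u]>0])
L=P[(P[:,2]>155)&(P[:,2]<200)];L=L[L[:,1]<-60];print(L.min(0),L.max(0))
```

```text
9.325 [ 430.2843503  -342.68422516  363.78088626] [ 0.13506622  0.39795409 -0.10274553] 0.8408814729341081
[ 454.98980369 -141.27236732  163.93584331] [552.59706102 -60.12295033 180.07169056]
```

View pics/c6.png

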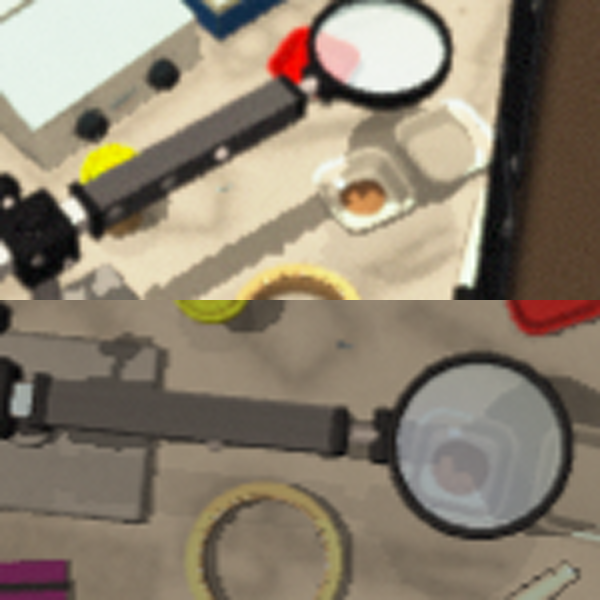

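The top half shows the lens over the brown sample. The button stands out bright, at (222,153) and on the tube's edge at (215,447), the boats have not moved and the arm is clear. I'll hand it in.

```bash
python3 -c "
from cell import env
print(env.job_done())"
```

```text
the job is handed in; nothing more can be done
None
```

The job is handed in, with no verdict returned: the tube slid one hole in (about 40 mm towards the post), and in the last picture the button stood out through that hole, the lens was over the brown-sample boat and the arm was clear.

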